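Test a standard cell on the sprung contact

ROBOT

A 7-joint arm with a two-finger parallel gripper is mounted at the origin on the work surface. World frame = base frame: x ahead of the robot, y to its left, z up, the work surface at z = 0. Lengths are in m, angles in rad, forces in N, time in s.
With the tool pointing down it reaches from about 0.4 to 0.85 m from the base axis. Payload 6.9 kg.
Tool frame: the origin (TCP) lies midway between the tips of the shut fingers; the grasp point (between the pads) lies behind it (ctrl.pinch_z is the z of the grasp point in the tool frame, in m); z points along the fingers, y is the line along which they close (so a half turn about z gives the same grasp; the last joint's range is limited). The gripper opens to 85 mm and grips with 20 to 120 N. Pads are 22 mm wide; open, the fingers measure 114 mm over their backs; the gripper's body (76 mm by 85 mm) begins 54 mm behind the grasp point. The pads swing forward as they close: fully open they stand 13 mm farther back than shut.
Start: joints at [-1.204, 0.507, -0.238, 1.5, 0.126, 1.149, -0.155], TCP at [0.162, 0.604, 0.231] pointing down, gripper open.
Joint ranges: [-3.08, 3.08], [-0.24, 2.05], [-1.43, 1.35], [0, 2.5], [-1.52, 4.66], [0.17, 1.96], [-2.89, 2.89]. Speed limits (rad/s): [2.39, 2.39, 3.14, 3.14, 3.14, 3.14, 3.14].

INTERFACE

Orientations are given as a unit quaternion [w, x, y, z].
In Python, from station import ctrl, get_state, vision, ticket, models gives the robot as it stands. Calls block until the motion is done:
- ctrl.movep(position, orientation): joint-space move of the TCP to a pose.
- ctrl.movel(position, frame=None, max_speed=0.15): straight line of the TCP; frame=None keeps the orientation; max_speed is the mean speed in m/s.
- ctrl.set_joints(angles): joint-space move.
- ctrl.ungrasp() and ctrl.close_gripper(force=None): open the fingers fully, or close them until they stop; force is the grip in N (None keeps the last).
- ctrl.pause(seconds).
- ctrl.ik(position, orientation): joint angles nearest the present ones, or None.
- get_state(): the state.
- vision.grab_frame(name): name is "side" or "top"; returns (picture, depth): 400x640x3 uint8, blue, green, red; 400x640 float32, m along the optical axis (not along the pixel's ray), 0 where there is no reading.
- vision.camera_info(name): a dict with "mtx" (3x3 intrinsics, pixels), "R" (3x3) and "t" (3): a world point X has camera coordinates R X + t. Camera axes: x right, y down, z forward; pixel columns grow to the right and rows downward; lengths in m; the calibration is good to about 2 mm. A picture is of the moment at which its call begins. camera_info takes no time and is no camera call.
A pose or a line that the arm cannot do raises ctrl.Unreachable and nothing moves.
- ticket.close_job(): hands the job in; it is judged then, once.
Trained networks look in the newest picture that a camera, given by its name, has taken for a name from the list of things; names that differ only in an ending like _2 or _b are one class to them, and where a whole thing is asked for, a point or a joint stands for the part that bears it (a point fixed in the world has none). Each returns a list of dicts, best first, with "p" (0 to 1); they miss things now and then, are a little off and sometimes report something else, mostly with a low value. They report only what shows in the picture. A call takes as long as a camera call.
- models.recognise(camera, target): "point" ([column, row] in pixels, amid what is visible of it).
- models.masks_of(camera, target): "mask" (400x640 bool, what is visible of it) and "point" ([column, row] in pixels, amid what is visible of it).
The state is a dict: "time": time; "qpos": joint angles; "qd": joint speeds; "tau": joint torques, N m; "tcp_pos": TCP position; "eef_rot": TCP orientation; "contact_force": force on the tool from outside, world axes, zero at the start; "wrist_torque": the same for the moment, N m; "width": finger opening in m; "gripper_force": force on a finger pad.
Only numpy, scipy, OpenCV 4.12 (cv2) and the standard library are available. Lean on these libraries where they do the work, as an engineer would, in place of code of your own. Each camera call takes 0.05 s, during which the arm holds its last target. There are 200 camera calls.

TASK

Switch the cell tester on at the rocker switch by pushing the raised end of the rocker fully down, and leave it on. Then pick up the tall slim brass canister, hold it upright and centred over the tester's sprung domed contact and press the contact fully down with its base for about two seconds. Finally set the canister upright, wholly on the round cork mat without dropping it, having kept it upright all along, and leave the other loose things where they are.

Things in the scene. Friction and masses are not known exactly. Their poses are not given: they have to be found in the camera images.
- switch: Fixed rocker switch on a white porcelain base 96 x 64 mm, 18 mm high; origin at the centre of the base's underside, z up, x along the rocker. A black bakelite housing on it is 76 x 44 mm with its top at 28 mm; the rocker pivots about y at height 40 mm between two 43 mm high cheeks.
- rocker (a joint): Angle of the black bakelite rocker (66 mm long, 30 mm wide, a shallow V): 0 = off, the end towards the switch's +x raised; 0.5 rad = fully on, that end fully down. It stays where it is left (stiff, about 0.035 N m).
- rocker_end (a point): Centre of the top edge of the rocker end that is raised at the start (about 55 mm above the table when off, about 39 mm when fully on, 30 mm from the pivot). Push here straight down, e.g. with closed fingertips.
- tester: Fixed cell tester: white porcelain slab 150 x 110 mm, 28 mm high; origin on the underside directly below the sprung contact, z up. The slab reaches from x = -55 to +95 mm. A brass collar of 56 mm diameter round the contact has its top at 36 mm. A small pilot lamp with a round glass, 69 mm high, 34 mm wide, stands at x = +70 mm.
- pad_top (a point): Top of the sprung domed steel contact (38 mm diameter, spherical top of 19 mm radius), 53 mm above the table when free and 41 mm when fully depressed. It moves with the contact. A thing let go on the dome falls off.
- pad (a joint): How far the sprung contact is depressed: 0 = free, 0.012 m = fully depressed against its stop. The spring needs about 3.3 N to begin and 10 N at the stop.
- canister: The standard-cell canister: upright closed brass cylinder, 48 mm diameter, 95 mm high, with a black ebonite cap 38 mm in diameter and small terminal on top (107 mm overall); about 0.3 kg, loose. Origin at the centre of its flat underside, z up. Grip round the brass, about 80 mm above its base.
- mat: Fixed round cork mat, 100 mm diameter, 4 mm thick, flat on the table; origin at the centre of its underside.
- mat_top (a point): Centre of the cork mat's upper face, 4 mm above the table.
- short_tin: Bystander: a squat brass tin with an ebonite cap, 62 mm diameter, 52 mm high, loose. Origin at the centre of its underside.
- mirror: Bystander: silvered mirror disc in a brass ring, 86 mm diameter, 6 mm thick, lying flat, loose. Origin at the centre of its underside.
- lens_cap: Bystander: round black ebonite lens cap, 60 mm diameter, 15 mm high, loose. Origin at the centre of its underside.
- collar_a: Bystander: bronze focusing collar (ring), 52 mm outside, 36 mm inside, 16 mm high, loose. Origin at the centre of its underside.
- collar_b: Bystander: the second bronze focusing collar, the same size as the first.
- weight: Bystander: small brass weight with a knob, 30 mm diameter, 41 mm high, loose. Origin at the centre of its underside.

How it is judged:
On the way, in this order (a step that is already met when the one before it is completed fails the run):
1. the rocker is pushed fully on (past 0.42 rad) (value of joint rocker above 0.42 rad), for 0.2 s.
2. with the switch on, the canister's base presses the sprung contact fully down (at least 10 of its 12 mm) for 1 s, upright within 0.15 rad and centred within 12 mm (value of joint rocker above 0.42 rad and value of joint pad above 0.01 m and contact force between canister and tester above 1 N and horizontal distance between canister and pad_top below 0.012 m and angle between canister's own z axis and vertical below 0.15 rad), for 1 s.
At the end, for the whole second after the job is handed in: The rocker is still fully on (past 0.42 rad), the sprung contact is free (less than 2 mm down), and the canister stands upright (within 0.1 rad), at rest and released on the cork mat, its axis within 28 mm of the mat's centre (value of joint rocker above 0.42 rad and horizontal distance between canister and mat_top below 0.028 m and z of canister in the frame of mat_top between -0.003 and 0.004 m and angle between canister's own z axis and vertical below 0.1 rad and linear speed of canister below 0.02 m/s and value of joint pad below 0.002 m); the robot touches nothing.
It fails at once if the canister is tipped more than 0.5 rad (angle between canister's own z axis and vertical above 0.5 rad).
It fails at once if the canister is dropped (falls faster than 0.5 m/s out of the fingers) (linear speed of canister above 0.5 m/s and contact force between the fingers and canister below 0.05 N).
It fails at once if another loose thing is moved more than 30 mm (distance of any of short_tin, mirror, lens_cap, collar_a, collar_b, weight from where it was at the start of the episode above 0.03 m).
It also fails if it takes over 61 s, if anything falls off the work surface, if the arm or the gripper's body presses on something with over 40 N, if the wrist force passes 120 N, or if a joint passes its speed limit or range.

## Working session

There is one attempt and no reset: what is moved stays moved. The work goes in short steps, each a Python script; the robot and the scene stay as the last script left them, time stands still between calls to the robot, and variables do not carry over. Pictures are saved under pics/ and viewed, at most 10 in all, crops included, and the job is handed in when it is done.

```bash
mkdir -p pics; cat > h.py <<'E'
import numpy as np, cv2
from station import ctrl, get_state, vision, ticket, models
def pts(cam, depth, mask=None):
    c=vision.camera_info(cam); K,R,t=[np.array(c[k]) for k in("mtx","R","t")]
    v,u=np.nonzero((depth>0)&(True if mask is None else mask)); d=depth[v,u]
    return ((np.c_[(u-K[0,2])/K[0,0]*d,(v-K[1,2])/K[1,1]*d,d])-t)@R
E
python3 - <<'E'
from h import *
print(ctrl.pinch_z,get_state())
for cam in("top","side"):
    im,d=vision.grab_frame(cam); cv2.imwrite(f"pics/{cam}0.png",im); np.save(f"{cam}0.npy",d)
    for n in("switch","rocker","tester","pad","canister","mat","short_tin","mirror","lens_cap","collar_a","weight"):
        for r in models.masks_of(cam,n)[:2]:
            if r["p"]<.3: continue
            P=pts(cam,d,r["mask"])
            if len(P)<5: continue
            hi=P[P[:,2]>np.percentile(P[:,2],98)-.004]
            (cx,cy),rad=cv2.minEnclosingCircle(hi[:,:2].astype(np.float32))
            print(cam,n,round(r["p"],2),np.round(r["point"]),"med",np.median(P,0).round(3),"lo",np.percentile(P,2,0).round(3),"hi",np.percentile(P,98,0).round(3),"topcirc",round(cx,3),round(cy,3),round(rad,3))
E
```

```text
-0.0187 {'time': 0.0, 'qpos': array([-1.20347373,  0.50838814, -0.23752683,  1.50115926,  0.12572022,
        1.14890162, -0.15479947]), 'qd': array([ 0.00113557, -0.00057679,  0.00089414,  0.00013981, -0.00125872,
       -0.00137223,  0.00314039]), 'tau': array([-9.24661654e-04, -6.20624757e+01, -2.18659088e+00, -2.49634498e+01,
        1.27355964e-02,  1.22604848e-02,  8.27399094e-05]), 'tcp_pos': array([0.16172315, 0.60317861, 0.2303894 ]), 'eef_rot': array([-9.75017006e-05,  1.30522295e-01,  9.91444937e-01, -9.26697191e-04]), 'contact_force': array([-0.02207031,  0.57863138, -0.02156585]), 'wrist_torque': array([-0.04176904,  0.03464565,  0.01751149]), 'gripper_force': 0.0, 'width': 0.08561531035196816}
top switch 0.84 [239. 258.] med [0.444 0.227 0.028] lo [0.414 0.188 0.014] hi [0.48  0.278 0.054] topcirc 0.44 0.253 0.016
top switch 0.45 [320. 196.] med [0.591 0.003 0.047] lo [ 0.576 -0.015  0.034] hi [0.611 0.021 0.055] topcirc 0.592 0.002 0.011
top rocker 0.68 [235. 257.] med [0.445 0.233 0.045] lo [0.427 0.203 0.038] hi [0.462 0.262 0.055] topcirc 0.439 0.254 0.015
top rocke
[... 2541 characters left out ...]
0.436 0.118 0.017] topcirc 0.412 0.091 0.03
side mirror 0.57 [403. 214.] med [ 0.76  -0.07   0.006] lo [ 0.722 -0.107  0.   ] hi [ 0.801 -0.031  0.008] topcirc 0.762 -0.067 0.043
side lens_cap 0.78 [235. 218.] med [0.409 0.086 0.014] lo [0.383 0.064 0.002] hi [0.436 0.117 0.017] topcirc 0.41 0.092 0.03
side collar_a 0.76 [335. 267.] med [ 0.54  -0.147  0.014] lo [ 0.516 -0.173 -0.   ] hi [ 0.565 -0.124  0.018] topcirc 0.542 -0.148 0.026
side collar_a 0.51 [362. 180.] med [0.751 0.077 0.013] lo [0.728 0.054 0.001] hi [0.774 0.101 0.018] topcirc 0.752 0.08 0.026
side weight 0.5 [274. 277.] med [ 0.427 -0.102  0.026] lo [ 0.415 -0.11  -0.001] hi [ 0.442 -0.066  0.042] topcirc 0.429 -0.096 0.009
```

View pics/top0.png

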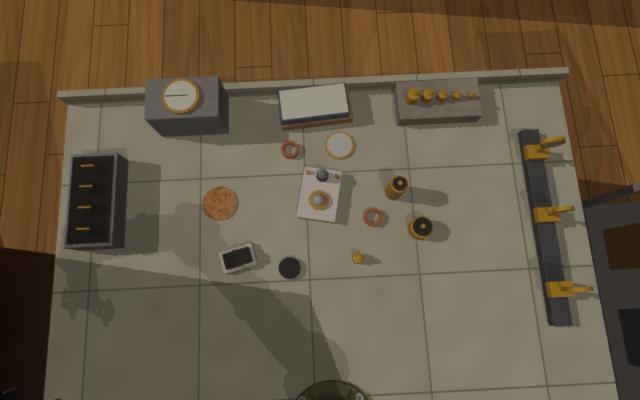

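View pics/side0.png

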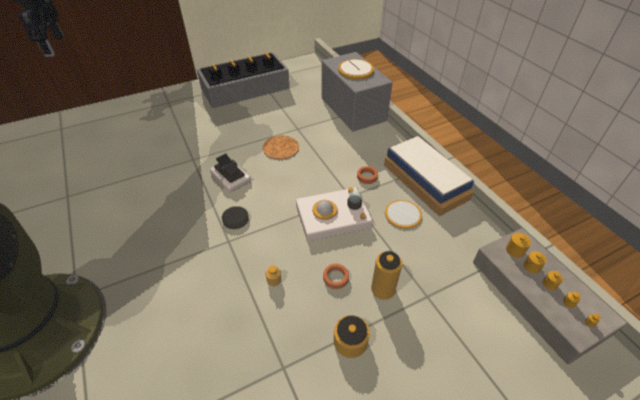

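The networks agree with the pictures. In the top view the canister is at (397,187), the tester at (319,195), the mat at (220,203) and the switch at (238,258), with its left (+y) end raised. Next I'll measure the rocker axis and push it.

```bash
cat >> h.py <<'E'
def quat(psi): return [0,np.cos(psi/2),np.sin(psi/2),0]
def nearpsi(psi):  # half-turn choice with the last joint furthest from its limits
    return psi
E
sed -i '/def nearpsi/,$d' h.py
python3 - <<'E'
from h import *
Q=[]
for cam in("top","side"):
    im,d=vision.grab_frame(cam)
    m=[r for r in models.masks_of(cam,"rocker") if abs(pts(cam,d,r["mask"])[:,1].mean()-.23)<.03][0]["mask"]
    P=pts(cam,d,m); P=P[P[:,2]>.034]; Q.append(P)
    print(cam,cv2.minAreaRect(P[:,:2].astype(np.float32)*1000), cv2.minAreaRect(P[P[:,2]>.046][:,:2].astype(np.float32)*1000))
    P=pts(cam,d); s=P[(np.hypot(P[:,0]-.445,P[:,1]-.23)<.07)&(P[:,2]>.012)]
    print(" base",cv2.minAreaRect(s[:,:2].astype(np.float32)*1000))
E
```

```text
top ((445.9852294921875, 231.30050659179688), (33.46549606323242, 61.14099884033203), 13.283947944641113) ((441.8547058105469, 242.54330444335938), (30.873512268066406, 37.3870735168457), 19.65614128112793)
 base ((445.25762939453125, 232.9451904296875), (64.00146484375, 96.1491470336914), 14.362025260925293)
side ((445.8795471191406, 230.7388916015625), (37.09090805053711, 64.67667388916016), 10.257146835327148) ((440.3448486328125, 247.0627899169922), (29.555335998535156, 30.579586029052734), 10.257147789001465)
 base ((444.1029357910156, 232.8356170654297), (64.00746154785156, 98.1317367553711), 14.864513397216797)
```

```bash
python3 - <<'E'
from h import *
a=np.radians(14.5); ax=np.array([-np.sin(a),np.cos(a)])
p=np.array([.4447,.2329])+.031*ax
for psi in (a+np.pi,a):
    print(psi,ctrl.ik([*p,.12],quat(psi)))
ctrl.close_gripper()
ctrl.movep([*p,.12],quat(a+np.pi)); ctrl.movel([*p,.062])
f0=get_state()["contact_force"]
for z in np.arange(.054,.034,-.002):
    ctrl.movel([*p,z],max_speed=.05); s=get_state(); f=(s["contact_force"]-f0)[2]
    print(round(z,3),s["tcp_pos"].round(4),round(f,2))
    if f>12: break
ctrl.pause(.3); ctrl.movel([*p,.15]); ctrl.ungrasp()
s=get_state(); print(s["time"],s["tcp_pos"])
for cam in("top","side"):
    im,d=vision.grab_frame(cam)
    if cam=="side": cv2.imwrite("pics/side1.png",cv2.resize(im[120:320,150:450],None,fx=2,fy=2))
    P=pts(cam,d); q=(P[:,:2]-[.4447,.2329])@np.c_[ax,[ax[1],-ax[0]]]
    for u in(-28,-20,20,28):
        k=(abs(q[:,0]-u/1000)<.004)&(abs(q[:,1])<.012)&(P[:,2]<.1); print(cam,u,k.sum(),np.median(P[k,2]).round(4))
E
```

```text
3.394665395128971 [-0.39709436  0.46335522 -0.27754766  1.95157642  0.18059261  0.75025167
  1.04445074]
0.2530727415391778 [-0.87451694  0.48780787  0.4185893   1.95760697 -0.28241019  0.75273275
 -1.60910388]
0.054 [0.4371 0.263  0.0543] 0.54
0.052 [0.4371 0.2631 0.0522] 2.42
0.05 [0.4369 0.2629 0.0499] 2.18
0.048 [0.4368 0.2626 0.0478] 0.71
0.046 [0.4368 0.2626 0.0458] 0.78
0.044 [0.4369 0.2627 0.0438] 1.22
0.042 [0.4369 0.2629 0.0419] 1.17
0.04 [0.437  0.2629 0.0403] 6.59
0.038 [0.4371 0.2629 0.0397] 23.87
8.65 [0.43693475 0.2629447  0.15003359]
top -28 38 0.0527
top -20 26 0.0516
top 20 26 0.0415
top 28 21 0.0388
side -28 54 0.0499
side -20 35 0.0291
side 20 15 0.0408
side 28 15 0.0395
```

```bash
python3 - <<'E'
from h import *
lim=np.array([[-3.08,3.08],[-.24,2.05],[-1.43,1.35],[0,2.5],[-1.52,4.66],[.17,1.96],[-2.89,2.89]])
def margin(p,psi):
    q=ctrl.ik(p,quat(psi)); return -1 if q is None else np.min(np.minimum(q-lim[:,0],lim[:,1]-q)[[0,1,2,4,5,6]])
best=max(np.radians(range(0,360,15)),key=lambda s:min(margin(p,s) for p in([.613,-.212,.057],[.613,-.212,.22],[.592,.003,.2],[.592,.003,.09],[.604,.286,.06])))
print(np.degrees(best),ctrl.ik([.613,-.212,.2],quat(best))); np.save("psi.npy",best)
ctrl.movel([.4369,.2629,.22]); ctrl.movep([.613,-.212,.2],quat(best)); ctrl.movel([.613,-.212,.057])
ctrl.close_gripper(60); s=get_state(); print(s["width"],s["gripper_force"],s["tcp_pos"],s["contact_force"],s["time"])
ctrl.movel([.613,-.212,.157],max_speed=.1); ctrl.pause(.3); s=get_state(); print(s["width"],s["gripper_force"],s["tcp_pos"],s["contact_force"])
for cam in("top","side"):
    im,d=vision.grab_frame(cam); cv2.imwrite(f"pics/{cam}2.png",im)
    P=pts(cam,d); k=(np.hypot(P[:,0]-.613,P[:,1]+.212)<.04)&(P[:,2]>.06); P=P[k]
    for z in(.1,.115,.13,.145): 
        b=P[abs(P[:,2]-z)<.007]; print(cam,z,len(b),b.min(0).round(3) if len(b) else"",b.max(0).round(3) if len(b) else"")
print(get_state()["time"])
E
```

```text
14.999999999999998 [-0.02639804  0.62278261  0.57399267  1.48574934 -0.35632198  1.13839655
 -0.69704797]
0.04686241856879414 60.92868089675903 [ 0.61336044 -0.2119104   0.05787729] [-0.25214445  0.80064672  5.71618871] 12.75
0.046633174521682474 61.90753698348999 [ 0.61285485 -0.21198966  0.15663961] [ 0.23600039  0.37528115 -3.84300681]
top 0.1 0  
top 0.115 0  
top 0.13 0  
top 0.145 0  
side 0.1 67 [ 0.588 -0.236  0.098] [ 0.629 -0.196  0.107]
side 0.115 132 [ 0.588 -0.237  0.108] [ 0.627 -0.197  0.122]
side 0.13 132 [ 0.589 -0.237  0.123] [ 0.627 -0.199  0.137]
side 0.145 130 [ 0.588 -0.237  0.138] [ 0.623 -0.196  0.152]
14.3
```

View pics/side2.png

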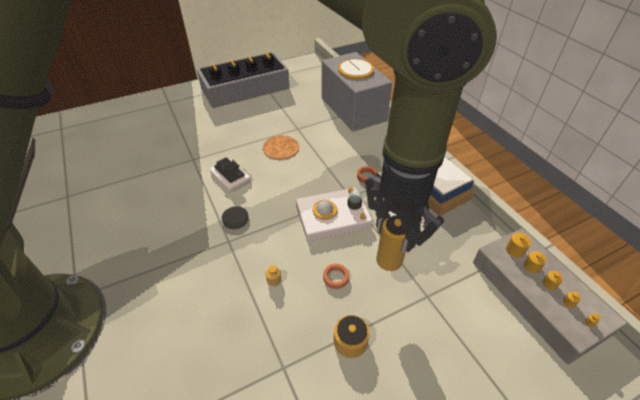

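The side view shows the canister lifted upright at (392,245). I'll press the contact now.

```bash
python3 - <<'E'
from h import *
psi=float(np.load("psi.npy"))
ctrl.movel([.613,-.212,.18]); ctrl.movel([.592,.003,.18],max_speed=.15); ctrl.movel([.592,.003,.118],max_speed=.08); ctrl.pause(.2)
f0=get_state()["contact_force"][2]
for z in [.112,.110,.106,.102,.100,.099,.098,.097,.096,.095]:
    ctrl.movel([.592,.003,z],max_speed=.03); ctrl.pause(.1); s=get_state(); f=s["contact_force"][2]-f0
    print(z,s["tcp_pos"].round(4),round(f,2))
    if f>18: break
ctrl.pause(.9)
for cam in("top","side"):
    im,d=vision.grab_frame(cam)
    P=pts(cam,d); k=(np.hypot(P[:,0]-.592,P[:,1]-.003)<.045)&(P[:,2]>.038); P=P[k]
    for z in(.06,.08,.1):
        b=P[abs(P[:,2]-z)<.007]; print(cam,z,len(b),b.min(0).round(3) if len(b) else"",b.max(0).round(3) if len(b) else"")
cv2.imwrite("pics/side3.png",cv2.resize(im[100:300,200:500],None,fx=2.5,fy=2.5))
ctrl.pause(.9)
s=get_state(); print(s["tcp_pos"],s["contact_force"][2]-f0,s["width"],s["time"])
E
```

```text
0.112 [0.592 0.003 0.112] 0.77
0.11 [0.5923 0.0029 0.1103] 3.54
0.106 [0.5923 0.0029 0.1062] 6.0
0.102 [0.5923 0.0029 0.1022] 7.9
0.1 [0.5923 0.0029 0.1003] 8.44
0.099 [0.5923 0.0029 0.0994] 10.1
0.098 [0.5923 0.0029 0.0984] 9.44
0.097 [0.5925 0.0029 0.0982] 17.75
0.096 [0.5927 0.0029 0.0981] 24.13
top 0.06 0  
top 0.08 0  
top 0.1 0  
side 0.06 97 [ 0.569 -0.024  0.053] [0.614 0.006 0.067]
side 0.08 100 [ 0.568 -0.022  0.073] [0.612 0.005 0.087]
side 0.1 76 [ 0.569 -0.03   0.094] [0.595 0.028 0.107]
[0.5927056  0.0029536  0.09809315] 23.942448930160275 0.046849309789440255 22.5333
```

View pics/side3.png

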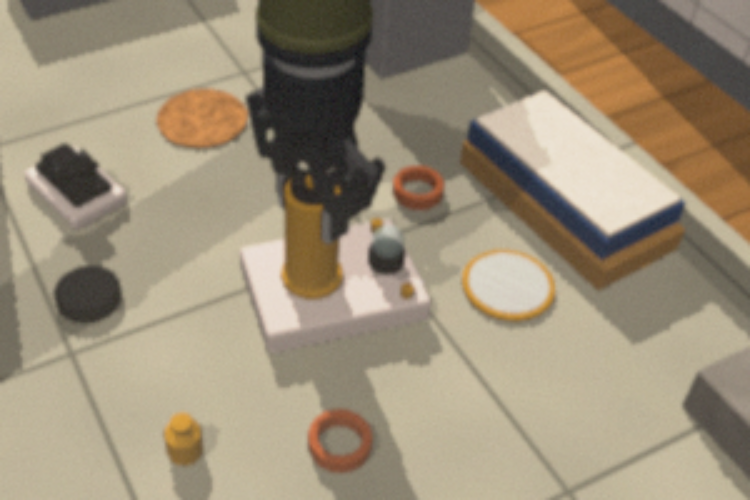

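The canister stands upright on the contact at crop (312,260). The contact is against its stop: it travelled 12 mm and the force rose sharply. Next is the mat.

```bash
python3 - <<'E'
from h import *
ctrl.movel([.592,.003,.16],max_speed=.08); ctrl.movel([.604,.286,.16],max_speed=.15); ctrl.movel([.604,.286,.07],max_speed=.08); ctrl.pause(.2)
f0=get_state()["contact_force"][2]
for z in np.arange(.066,.054,-.001):
    ctrl.movel([.604,.286,z],max_speed=.03); s=get_state(); f=s["contact_force"][2]-f0
    if f>2.5: break
print(z,s["tcp_pos"],f)
ctrl.ungrasp(); ctrl.pause(.2); ctrl.movel([.604,.286,.2],max_speed=.12)
q=get_state()["qpos"].copy(); ctrl.movep([.45,.0,.3],quat(float(np.load("psi.npy"))))
for cam in("top","side"):
    im,d=vision.grab_frame(cam); cv2.imwrite(f"pics/{cam}4.png",im)
    for n in("canister","mat","pad","mirror","lens_cap","collar_a","weight","short_tin"):
        for r in models.masks_of(cam,n)[:2]:
            if r["p"]<.45: continue
            P=pts(cam,d,r["mask"]); print(cam,n,round(r["p"],2),np.median(P,0).round(3),np.percentile(P,2,0).round(3),np.percentile(P,98,0).round(3))
print(get_state()["time"],get_state()["contact_force"])
E
```

```text
0.061 [0.60425989 0.28604925 0.06193365] 8.73049617255002
top canister 0.79 [0.596 0.278 0.099] [0.581 0.262 0.009] [0.62  0.304 0.112]
top mirror 0.77 [ 0.761 -0.066  0.007] [ 0.723 -0.105  0.001] [ 0.8   -0.028  0.011]
top lens_cap 0.68 [0.588 0.275 0.004] [ 0.556  0.241 -0.001] [0.652 0.332 0.01 ]
top collar_a 0.62 [0.747 0.082 0.014] [ 0.725  0.055 -0.002] [0.778 0.105 0.019]
top collar_a 0.58 [ 0.553 -0.161  0.016] [ 0.518 -0.17   0.004] [ 0.566 -0.144  0.019]
top short_tin 0.61 [ 0.5   -0.269  0.047] [ 0.473 -0.302  0.002] [ 0.531 -0.245  0.053]
side canister 0.6 [0.599 0.267 0.063] [0.581 0.261 0.007] [0.623 0.287 0.107]
side canister 0.45 [ 0.59  -0.004  0.046] [ 0.577 -0.015  0.036] [0.608 0.014 0.053]
side mat 0.61 [0.593 0.268 0.004] [0.559 0.24  0.001] [0.648 0.319 0.006]
side pad 0.5 [ 0.59  -0.004  0.046] [ 0.577 -0.015  0.035] [0.608 0.016 0.053]
side mirror 0.75 [ 0.76  -0.069  0.006] [ 0.722 -0.106  0.   ] [ 0.8   -0.028  0.008]
side lens_cap 0.57 [0.41  0.086 0.014] [0.384 0.064 0.002] [0.438 0.117 0.017]
side collar_a 0.72 [ 0.541 -0.15   0.014] [ 0.516 -0.173 -0.001] [ 0.565 -0.126  0.018]
side collar_a 0.7 [0.753 0.078 0.012] [ 0.728  0.054 -0.001] [0.78  0.104 0.018]
side weight 0.58 [ 0.426 -0.103  0.026] [ 0.414 -0.11   0.001] [ 0.441 -0.09   0.042]
side short_tin 0.77 [ 0.497 -0.284  0.046] [ 0.473 -0.305  0.005] [ 0.526 -0.252  0.051]
32.6917 [ 0.37119033 -0.00707717 -0.17604365]
```

View pics/side4.png

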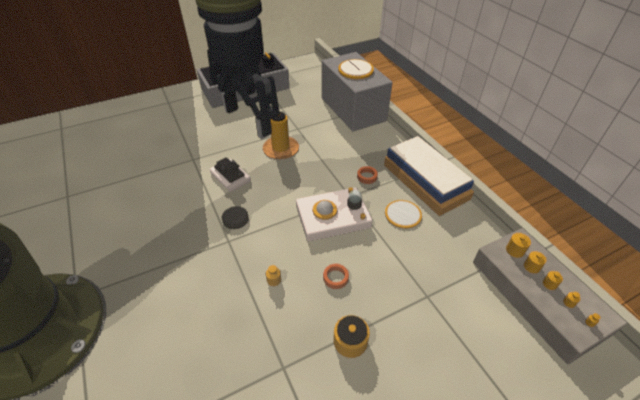

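The canister stands upright and centred on the mat at (280,135), and everything else is in place. I'll check that the arm is clear, then hand in.

```bash
python3 - <<'E'
from h import *
ctrl.pause(.5); s=get_state(); print(s["tcp_pos"],s["contact_force"],s["width"],s["qd"].round(3).max(),s["time"])
c=vision.camera_info("side"); x=c["mtx"]@(c["R"]@s["tcp_pos"]+c["t"]); print(x[:2]/x[2])
if s["tcp_pos"][2]>.19: print(ticket.close_job())
E
```

```text
[ 4.50005680e-01 -9.39044644e-06  3.00001844e-01] [ 0.07704097 -0.1079205  -0.07471229] 0.08542486598173626 0.001 33.1917
[248.56891878 129.04398451]
the job is handed in; nothing more can be done
None
```

The job is handed in at 33.2 s of the 61 s allowed. The rocker was pushed fully on, the contact was held fully down for about two seconds, and the canister is standing upright and released on the cork mat, with the other loose things where they were; the judge's verdict wasn't shown.

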